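Clamp banner slats to set torque and gauge the pole socket

ROBOT

A 7-joint arm with a two-finger parallel gripper is mounted at the origin on the work surface. World frame = base frame: x ahead of the robot, y to its left, z up, the work surface at z = 0. Lengths are in m, angles in rad, forces in N, time in s.
With the tool pointing down it reaches from about 0.4 to 0.875 m from the base axis. Payload 19.3 kg.
Tool frame: the origin (TCP) lies midway between the tips of the shut fingers; the grasp point (between the pads) lies bot.tcp_to_grasp behind it (bot.tcp_to_grasp is the distance from the TCP to the grasp point, in m); z points along the fingers, y is the line along which they close (so a half turn about z gives the same grasp; the last joint's range is limited). The gripper opens to 85 mm and grips with 20 to 120 N. Pads are 22 mm wide; open, the fingers measure 114 mm over their backs; the gripper's body (76 mm by 85 mm) begins 54 mm behind the grasp point. The pads swing forward as they close: fully open they stand 13 mm farther back than shut.
Start: joints at [1.052, 0.521, -0.036, 1.599, 0.021, 1.021, -0.113], TCP at [0.271, -0.563, 0.231] pointing down, gripper open.
Joint ranges: [-2.91, 2.91], [-0.3, 2.13], [-1.5, 1.42], [0.17, 2.43], [-1.26, 4.41], [0.16, 1.93], [-2.52, 2.52]. Speed limits (rad/s): [1.89, 1.89, 2.39, 2.39, 3.01, 3.01, 3.01].

INTERFACE

Orientations are given as [roll, pitch, yaw] about the fixed x, y, z axes, in that order (R = Rz(yaw) Ry(pitch) Rx(roll)).
In Python, from workcell import observe, imaging, bot gives the robot as it stands.
- The arm moves only by the tool send_rows, never from a script. Its argument "plan" is text: rows parted by semicolons, each of 7 numbers parted by spaces: the shift along the tool's x, y, z in m, then the turn, a rotation vector about the tool's x, y, z in degrees, then the finger opening in m, from 0 to 0.0854. In form: dx dy dz rx ry rz claw; .... A call has 1 to 10 rows; each row is the pose to reach, as a shift and turn from the pose commanded when the call began, along the tool's axes at that moment; what a row does not reach only later rows make up. A row lasts 1/12 s, in which the tool goes at most 41.7 mm and 7.16 degrees, less where a joint would pass 70% of its speed; a pose out of reach is approached as far as the arm can. A call with a gripper value outside its range is refused whole. The fingers move at their own pace and stop on an object; "grip_force" is the grip in N (left out, the last holds). Time passes only in rows, so rows that repeat a pose let the fingers close. It gives the time, the measured TCP pose, the force, the opening and the grip force at its end, in the units of the state.
- observe(): the state, without advancing time (a new reading comes with each control period).
- imaging.grab_frame(name): name is "scene" or "top" or "wrist"; returns a dict with "color" (400x640x3 uint8, red, green, blue), "fx", "fy", "cx", "cy" (pixels), "dist_coeffs" ([k1, k2, p1, p2, k3] as OpenCV has them; the pictures are not rectified), "eye" and "orientation" of the camera in the world; the wrist camera has in their place "tool_from_camera" (4x4, takes a point from camera to tool coordinates, whose origin is the TCP and whose axes are the flange's). Camera axes: x right, y down, z forward; pixel columns grow to the right and rows downward; lengths in m; the calibration is good to about 2 mm. A picture is of the moment at which its call begins: read the wrist's pose just before it. There is no depth.
- bot.job_done(): hands the job in; it is judged then, once.
The state is a dict: "clock": time; "qpos": joint angles; "qd": joint speeds; "joint_efforts": joint torques, N m; "position": TCP position; "tool_rot": TCP orientation; "force": force on the tool from outside, world axes, zero at the start; "moment": the same for the moment, N m; "grip_width": finger opening in m; "finger_force": force on a finger pad.
Only numpy, scipy, OpenCV 4.12 (cv2) and the standard library are available. Lean on these libraries where they do the work, as an engineer would, in place of code of your own. Each camera call takes 0.05 s, during which the arm holds its last target. There are 200 camera calls.

TASK

Set up the banner-frame fixture: lay every wooden slat flat in a slot of the bed, one to a slot, then turn the clamp knob clockwise until the jaw is closed on them and the slip clutch clicks, and leave it tight. Clamping can pinch the pole socket, so only then check it: push the go gauge (long plug) fully home and take it out again, and press the no-go gauge (short, fatter plug) gently and squarely on the middle of the mouth to confirm that it does not enter. Leave both gauges standing upright on the felt mat and do not disturb the bottle, bowl and tape roll.

Things in the scene. Friction and masses are not known exactly. Their poses are not given: they have to be found in the camera images.
- fixture: Plywood bed 190 x 310 x 12 mm. Origin: on the table under the middle of the slots; z up; y points from the pole socket (y = -116 mm) past the slots to the clamp knob (y = +119 mm). Three slots 36 mm wide along y at x = -55, 0, +55 mm; floor = bed top (12 mm up); wooden rails beside them rise 8 mm. The -y end is closed by a stop wall (face at y = -63 mm, 30 mm high), the +y end by the jaw.
- slot0 (a point): Middle of the floor of the slot at x = -55 mm of the fixture; axes as the fixture's (slot runs along y).
- slot1 (a point): Middle of the floor of the slot at x = 0 of the fixture; axes as the fixture's.
- slot2 (a point): Middle of the floor of the slot at x = +55 mm of the fixture; axes as the fixture's.
- jaw_face (a point): Middle of the face of the steel jaw, a bar 170 mm wide, top 28 mm above the bed, across all slots. The face is 75 mm from the slots' middle when open (spindle 0) and moves 5 mm towards the slats per radian of the spindle; it meets the slats at about 57 mm, having pushed them against the stop wall.
- spindle (a joint): Clamp spindle angle, rad, 0 (jaw open) to 3.7 (end stop), growing clockwise from above. Seen as a steel collar (68 mm diameter, black mark) under the knob; turns with the knob at about 0.03 N m. It begins between 0 and 1.0 and stops at about 3.6 when the jaw meets the slats.
- knob (a joint): Clutch slip: how far the knob has turned clockwise relative to the spindle, rad. 0 at the start; it stays 0 while the spindle turns and grows once the clutch slips, at 0.2 N m (the knob then turns on at that steady torque while collar and jaw stand still). One click per 0.2 rad of slip. Turning the knob back loosens the spindle.
- knob_grip (a point): Middle of the top of the black knob's bar grip, on its vertical turning axis, 93 mm above the table. The bar is 56 mm long (along this point's x axis), 16 mm thick, and rises 33 mm above a disc of 28 mm radius; it stands on the grey clamp housing (85 x 58 mm, top 47 mm above the table). Several grasps are needed.
- socket_mouth (a point): Centre of the mouth of the pole socket, a vertical bore 42.5 mm in diameter and 45 mm deep with a small chamfer in the top of an aluminium block (80 x 80 mm, top 62 mm above the table). z up.
- go_gauge: Go gauge, steel, about 0.28 kg, standing upright: plug 40 mm diameter, 36 mm long (nose chamfered 2 mm), above it a flange 54 mm diameter, 6 mm thick, then a handle 26 mm diameter, 46 mm long; 88 mm tall. Origin: centre of the plug's lower end; z along the handle. Fully home, its flange rests on the socket block (origin 36 mm below the mouth).
- nogo_gauge: No-go gauge, as the go gauge but the plug is 46 mm in diameter and only 16 mm long; 68 mm tall. Origin: centre of the plug's lower end; z along the handle. It cannot enter the socket.
- mat: Grey felt mat 220 (its x) x 150 mm (its y), flat on the table (under 2 mm, it carries nothing: gauges stand at table height). Origin: its middle. Both gauges begin on it.
- spray: Bystander: bottle 68 mm in diameter, 190 mm tall; origin under its middle. Leave alone.
- pin_bowl: Bystander: white bowl 100 mm wide, 45 mm high; origin under its middle. Leave alone.
- tape_roll: Bystander: brown roll 90 mm in diameter, 50 mm high; origin under its middle. Leave alone.
- slat0: Wooden slat 120 x 28 x 24 mm high (about 0.07 kg), lying on the table; origin: centre of its underside, x along its length, z up. Two or three slats are present (None if absent, or while held).
- slat1: Wooden slat 120 x 28 x 24 mm high (about 0.07 kg), lying on the table; origin: centre of its underside, x along its length, z up. Two or three slats are present (None if absent, or while held).
- slat2: Wooden slat 120 x 28 x 24 mm high (about 0.07 kg), lying on the table; origin: centre of its underside, x along its length, z up. Two or three slats are present (None if absent, or while held).
Things that resemble listed ones, but are neither listed nor needed, are in the scene too. What is shaped like the slat1 but pink or turquoise is not meant. What is shaped like the go_gauge but green is not meant.

How it is judged:
On the way, in this order (a step that is already met when the one before it is completed fails the run):
1. every slat lies in a slot of its own ((x of slat0 in the frame of slot0 between -0.006 and 0.006 m or x of slat0 in the frame of slot1 between -0.006 and 0.006 m or x of slat0 in the frame of slot2 between -0.006 and 0.006 m) and y of slat0 in the frame of fixture between -0.012 and 0.018 m and z of slat0 in the frame of fixture between 0.008 and 0.017 m and angle between the x axis of each of slat0, slat1, slat2 and the y axis of fixture, either way round below 0.09 rad and linear speed of each of slat0, slat1, slat2 below 0.05 m/s and (x of slat1 in the frame of slot0 between -0.006 and 0.006 m or x of slat1 in the frame of slot1 between -0.006 and 0.006 m or x of slat1 in the frame of slot2 between -0.006 and 0.006 m) and y of slat1 in the frame of fixture between -0.012 and 0.018 m and z of slat1 in the frame of fixture between 0.008 and 0.017 m and (x of slat2 in the frame of slot0 between -0.006 and 0.006 m or x of slat2 in the frame of slot1 between -0.006 and 0.006 m or x of slat2 in the frame of slot2 between -0.006 and 0.006 m) and y of slat2 in the frame of fixture between -0.012 and 0.018 m and z of slat2 in the frame of fixture between 0.008 and 0.017 m), for 0.2 s.
2. the clamp is closed and the clutch has clicked, with the slats in place (all of step 1 and value of joint spindle above 3.3 rad and value of joint knob above 0.2 rad), for 0.1 s.
3. the go gauge is fully home in the socket (horizontal distance between go_gauge and socket_mouth below 0.004 m and z of go_gauge in the frame of socket_mouth below -0.033 m and angle between go_gauge's own z axis and vertical below 0.1 rad), for 0.2 s.
4. the no-go gauge stands squarely on the mouth under pressure and does not enter (horizontal distance between nogo_gauge and socket_mouth below 0.008 m and z of nogo_gauge in the frame of socket_mouth between -0.004 and 0.004 m and angle between nogo_gauge's own z axis and vertical below 0.12 rad and contact force between nogo_gauge and fixture above 1.5 N), for 0.2 s.
At the end, for the whole second after the job is handed in: Every slat present lies in a slot of its own (within 6 mm of the slot's centre line, flat on the bed, 0.09 rad), the spindle is beyond 3.3 rad and the clutch has slipped by more than 0.2 rad, and both gauges stand at rest and upright (0.1 rad) with their axes over the felt mat (all of step 2 and x of go_gauge in the frame of mat between -0.11 and 0.11 m and y of go_gauge in the frame of mat between -0.075 and 0.075 m and angle between each of go_gauge, nogo_gauge's own z axis and vertical below 0.1 rad and height (world z) of each of go_gauge, nogo_gauge below 0.006 m and linear speed of each of go_gauge, nogo_gauge below 0.03 m/s and x of nogo_gauge in the frame of mat between -0.11 and 0.11 m and y of nogo_gauge in the frame of mat between -0.075 and 0.075 m); the robot touches nothing.
It fails at once if a bystander (bottle, bowl, tape roll) is moved by more than 40 mm (distance of any of spray, pin_bowl, tape_roll from where it was at the start of the episode above 0.04 m).
Of slat0, slat1, slat2 only 2 to 3 are there at a start; the rules pass over those that are not, and their reading is None.
At some moment in a run one of slat0, slat1, slat2 may be knocked a few centimetres aside while the robot is not near it.
It also fails if it takes over 210 s, if anything falls off the work surface, if the arm or the gripper's body presses on something with over 40 N, if the wrist force passes 120 N, or if a joint passes its speed limit or range.

## Working session

There is one attempt and no reset: what is moved stays moved. The work goes in short steps, Python scripts to look and compute and a tool call to move; the robot and the scene stay as the last step left them, time stands still between calls to the robot, and variables do not carry over. Pictures are saved under pics/ and viewed, at most 14 in all, crops included, and the job is handed in when it is done.

Besides the shell and the picture viewer there is one more tool, called as name(argument=value, ...) on one line, values as JSON. send_rows: Moves the arm, as the interface text tells. Its arguments: {"type":"object","properties":{"plan":{"type":"string"},"grip_force":{"type":"number"}},"required":["plan"]}

```bash
ls; mkdir -p pics; python3 - <<'E'
from workcell import observe, imaging, bot
import cv2
s=observe(); print(s, bot.tcp_to_grasp)
for n in ("scene","top"):
    f=imaging.grab_frame(n); cv2.imwrite(f"pics/{n}0.png",f["color"][:,:,::-1])
    print(n,{k:v for k,v in f.items() if k!="color"})
f=imaging.grab_frame("wrist");print(f["tool_from_camera"],f["fx"],f["dist_coeffs"])
E
```

```text
pics
{'clock': 0.0, 'qpos': array([ 1.05180375,  0.5220234 , -0.03631217,  1.59998597,  0.02124078,
        1.02106855, -0.11279507]), 'qd': array([ 0.00126667, -0.00186983, -0.00065164, -0.0009001 , -0.00038652,
        0.00104739,  0.00089289]), 'joint_efforts': array([-7.67537858e-04, -9.27118492e+01,  1.97892107e+00, -3.69936597e+01,
        1.77793717e-02,  8.18223925e-03,  4.67597886e-05]), 'position': array([ 0.27098597, -0.56284506,  0.23072795]), 'tool_rot': array([-3.14049949e+00,  1.18987302e-04,  4.48795314e-01]), 'force': array([ 0.16995353,  1.26997001, -0.05526344]), 'moment': array([ 0.03266666,  0.01502381, -0.00045279]), 'finger_force': 0.0, 'grip_width': 0.08519634022881559} 0.0187
scene {'fx': 498.6472294023991, 'fy': 498.6472294023991, 'cx': 321.61229348235366, 'cy': 200.21749069881398, 'dist_coeffs': array([-0.04856883,  0.        ,  0.        ,  0.        ,  0.        ]), 'eye': array([1.16843733, 0.26731971, 1.21334435]), 'orientation': array([-2.61598069,  0.01420314,  1.8587417 ])}
top {'fx': 378.44370134745094, 'fy': 378.44370134745094, 'cx': 320.0434758227181, 'cy': 199.19409353945778, 'dist_coeffs': array([-0.05026217,  0.        ,  0.        ,  0.        ,  0.        ]), 'eye': array([0.42176325, 0.06047207, 1.26184266]), 'orientation': array([-3.03486351e+00, -2.17023105e-03, -1.55521489e+00])}
[[-9.35102629e-04 -9.53750492e-01 -3.00597944e-01  7.63206715e-02]
 [ 9.99999468e-01 -1.02243253e-03  1.33212493e-04 -7.05028042e-05]
 [-4.34392598e-04 -3.00597660e-01  9.53750941e-01 -1.43061104e-01]
 [ 0.00000000e+00  0.00000000e+00  0.00000000e+00  1.00000000e+00]] 359.06812833732585 [-0.05562371  0.          0.          0.          0.        ]
```

View pics/scene0.png

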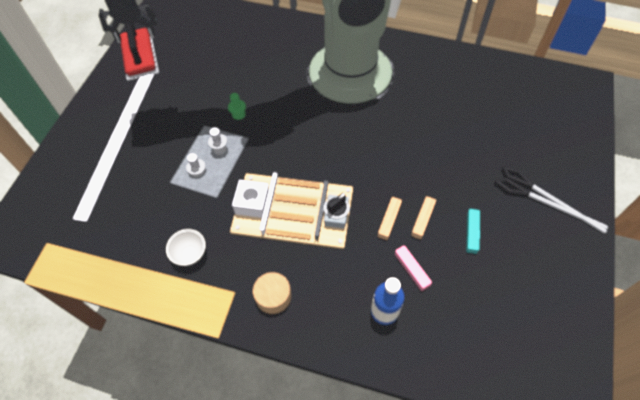

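View pics/top0.png

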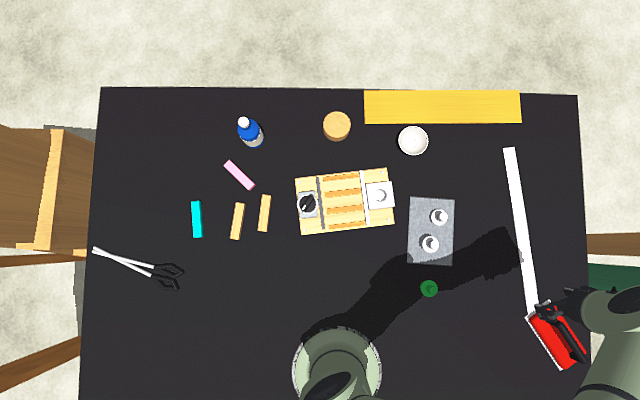

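The scene shows two plain wooden slats (top view: 264,213 and 237,221). The fixture is at about (345,202), with its knob at (308,205) and socket at (378,195). The mat carries the gauges at (438,216) and (430,243), and the decoys are pink, turquoise and green.

```bash
cat > h.py <<'E'
from workcell import observe, imaging, bot
import cv2, numpy as np
from scipy.spatial.transform import Rotation as R
def rm(e): return R.from_euler("xyz",e).as_matrix()
def snap(name):
    s=observe(); f=imaging.grab_frame(name)
    f["K"]=np.array([[f["fx"],0,f["cx"]],[0,f["fy"],f["cy"]],[0,0,1.]])
    if name=="wrist":
        T=np.eye(4); T[:3,:3]=rm(s["tool_rot"]); T[:3,3]=s["position"]; T=T@f["tool_from_camera"]
        f["Rc"],f["o"]=T[:3,:3],T[:3,3]
    else: f["Rc"],f["o"]=rm(f["orientation"]),np.array(f["eye"])
    f["hsv"]=cv2.cvtColor(f["color"],cv2.COLOR_RGB2HSV)
    return f
def ray(f,uv):
    p=cv2.undistortPoints(np.array(uv,float).reshape(-1,1,2),f["K"],f["dist_coeffs"])[:,0]
    return np.c_[p,np.ones(len(p))]@f["Rc"].T
def onto(f,uv,z):
    d=ray(f,uv); return f["o"]+d*((z-f["o"][2])/d[:,2])[:,None]
def proj(f,P):
    rv=cv2.Rodrigues(f["Rc"].T)[0]
    return cv2.projectPoints(np.array(P,float).reshape(-1,3),rv,-f["Rc"].T@f["o"],f["K"],f["dist_coeffs"])[0][:,0]
def tri(f1,u1,f2,u2):
    A=np.c_[ray(f1,[u1])[0],-ray(f2,[u2])[0]]; t=np.linalg.lstsq(A,f2["o"]-f1["o"],rcond=None)[0]
    return (f1["o"]+A[:,0]*t[0]+f2["o"]-A[:,1]*t[1])/2
def blobs(f,lo,hi,amin=30,roi=None):
    m=cv2.inRange(f["hsv"],np.array(lo),np.array(hi))
    if roi: z=np.zeros_like(m); x0,y0,x1,y1=roi; z[y0:y1,x0:x1]=m[y0:y1,x0:x1]; m=z
    c=cv2.findContours(m,cv2.RETR_EXTERNAL,cv2.CHAIN_APPROX_NONE)[0]
    return [k for k in c if cv2.contourArea(k)>amin]
def save(f,n,roi=None,k=1):
    im=f["color"][:,:,::-1]
    if roi: x0,y0,x1,y1=roi; im=im[y0:y1,x0:x1]
    cv2.imwrite(f"pics/{n}.png",cv2.resize(im,None,fx=k,fy=k,interpolation=cv2.INTER_CUBIC))
def quad(f,c,z):
    "min-area rectangle of a contour cast on height z: centre, long-axis yaw deg, sizes"
    P=onto(f,c.reshape(-1,2),z)[:,:2]; r=cv2.minAreaRect((P*1000).astype(np.float32))
    b=cv2.boxPoints(r); e=[b[1]-b[0],b[2]-b[1]]; L=[np.linalg.norm(x) for x in e]; a=e[int(L[1]>L[0])]
    return np.round(np.array(r[0])/1000,4), round(np.degrees(np.arctan2(a[1],a[0]))%180,1), np.round(L)
def shift(target,yaw=None,f_down=True):
    "target TCP pos (+ desired world yaw deg of tool x, pointing down) -> row numbers from the current pose"
    s=observe(); Rt=rm(s["tool_rot"]); d=Rt.T@(np.array(target)-s["position"])
    rv=np.zeros(3)
    if yaw is not None: rv=R.from_matrix(Rt.T@rm([np.pi,0,np.radians(yaw)])).as_rotvec(degrees=True)
    return np.round(d,4),np.round(rv,2)
E
python3 - <<'E'
from h import *
t=snap("top"); s=snap("scene")
for nm,f in (("top",t),("scene",s)):
    print(nm)
    for c in blobs(f,(8,50,120),(30,200,255),60): print("wood",np.mean(c[:,0],0).round(),cv2.contourArea(c),quad(f,c,0.024 if cv2.contourArea(c)<500 else .012))
    for c in blobs(f,(0,0,90),(180,60,255),60): print("grey",np.mean(c[:,0],0).round(),cv2.contourArea(c),quad(f,c,0.0))
save(t,"topc",(190,140,470,270),2.8)
E
```

```text
top
wood [ 36. 372.] 228.0 (array([-0.0301,  0.9826]), np.float32(115.8), array([190.,  26.], dtype=float32))
wood [ 40. 260.] 223.0 (array([0.3358, 0.9859]), np.float32(95.0), array([162.,  26.], dtype=float32))
wood [610. 239.] 280.0 (array([ 0.4259, -0.9296]), np.float32(91.8), array([192.,  50.], dtype=float32))
wood [237. 221.] 322.5 (array([0.4799, 0.3306]), np.float32(172.7), array([122.,  34.], dtype=float32))
wood [264. 213.] 311.5 (array([0.5078, 0.2434]), np.float32(174.7), array([122.,  31.], dtype=float32))
wood [335. 205.] 3309.5 (array([ 0.5526, -0.0198]), np.float32(97.7), array([312., 192.], dtype=float32))
wood [376. 176.] 299.0 (array([ 0.6355, -0.1235]), np.float32(98.2), array([79., 52.], dtype=float32))
wood [ 52. 180.] 10320.5 (array([0.5773, 1.0165]), np.float32(0.4), array([355., 458.], dtype=float32))
wood [336. 126.] 623.0 (array([0.8088, 0.0078]), np.float32(0.8), array([ 92., 102.], dtype=float32))
wood [442. 106.] 5125.5 (array([ 0.8849, -0.358 ]), np.float32(91.8), array([548., 122.], dtype=float32))
grey [599. 396.] 283.0 (array([-0.0812, -0.8801]), np
[... 4888 characters left out ...]
([ 0.4954, -0.97  ]), np.float32(61.1), array([ 35., 298.], dtype=float32))
grey [625. 141.] 3237.0 (array([0.0412, 0.8905]), np.float32(0.3), array([ 88., 575.], dtype=float32))
grey [122. 123.] 2506.0 (array([ 0.3647, -0.6473]), np.float32(7.5), array([110., 782.], dtype=float32))
grey [589.  29.] 875.0 (array([-0.4575,  0.8009]), np.float32(166.1), array([388., 263.], dtype=float32))
grey [547.   6.] 227.5 (array([-0.5213,  0.6206]), np.float32(7.2), array([83., 92.], dtype=float32))
grey [355.  45.] 5781.0 (array([-0.1256, -0.0142]), np.float32(8.7), array([290., 518.], dtype=float32))
grey [58. 39.] 8299.0 (array([ 0.0777, -1.0394]), np.float32(56.4), array([380., 706.], dtype=float32))
```

View pics/topc.png

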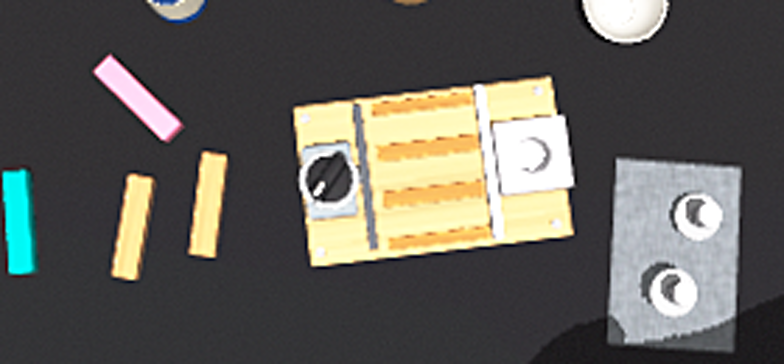

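```bash
python3 - <<'E'
from h import *
print(shift([.545,-.02,.30],97.7))
E
```

```text
(array([ 0.4824, -0.3704, -0.0688]), array([-3.000e-02, -2.000e-02, -7.199e+01]))
```

send_rows(plan="0.24 -0.185 -0.069 0 0 0 0.085;0.24 -0.185 -0.069 0 0 0 0.085;0.24 -0.185 -0.069 0 0 0 0.085;0.24 -0.185 -0.069 0 0 0 0.085;0.24 -0.185 -0.069 0 0 0 0.085;0.24 -0.185 -0.069 0 0 0 0.085;0.24 -0.185 -0.069 0 0 0 0.085;0.24 -0.185 -0.069 0 0 0 0.085;0.24 -0.185 -0.069 0 0 0 0.085")

```text
clock: 1.0
position: [0.4097, -0.2883, 0.3016]
tool_rot: [3.141, -0.002, 0.455]
force: [0.1, 0.2, 0.1]
grip_width: 0.0849
finger_force: 0.0
```

send_rows(plan="0.242 -0.185 0 0 0 -72 0.085;0.242 -0.185 0 0 0 -72 0.085;0.242 -0.185 0 0 0 -72 0.085;0.242 -0.185 0 0 0 -72 0.085;0.242 -0.185 0 0 0 -72 0.085;0.242 -0.185 0 0 0 -72 0.085;0.242 -0.185 0 0 0 -72 0.085;0.242 -0.185 0 0 0 -72 0.085;0.242 -0.185 0 0 0 -72 0.085;0.242 -0.185 0 0 0 -72 0.085")

```text
clock: 1.83
position: [0.5451, -0.0198, 0.2999]
tool_rot: [-3.141, -0.0, 1.707]
force: [-0.4, -1.3, -0.4]
grip_width: 0.0849
finger_force: 0.0
```

```bash
python3 - <<'E'
from h import *
s=observe(); print(s["position"],s["tool_rot"],s["clock"],s["qpos"].round(2))
w=snap("wrist"); save(w,"w1")
E
```

```text
[ 0.54513847 -0.01982466  0.29985775] [-3.14103032e+00 -4.05232825e-04  1.70664726e+00] 1.8333 [ 0.31  0.36 -0.51  1.71  0.19  1.12 -0.12]
```

View pics/w1.png

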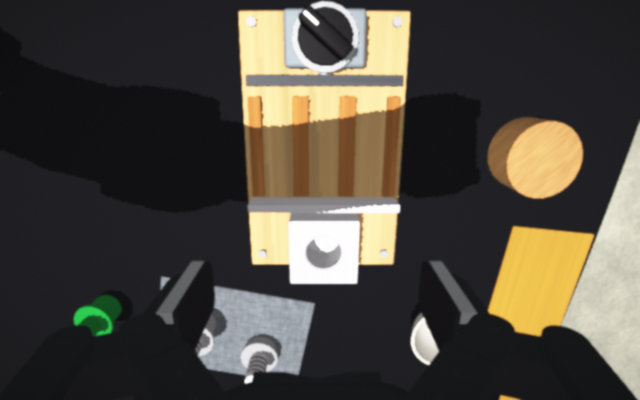

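The wrist view shows the bed corners at about (238,12), (410,12), (396,265) and (250,265). The knob ring is at (325,37), with the bar pointing up-left and its white mark at (310,17). The socket bore is at (323,250) and the block top spans (290-359, 219-283).

```bash
python3 - <<'E'
from h import *
w=snap("wrist")
P=onto(w,[[238.5,11],[410.5,11],[396,265.5],[250.5,265.5]],.012)[:,:2]; print(P.round(4),P.mean(0))
d=P[0]+P[1]-P[2]-P[3]; print("yaw",np.degrees(np.arctan2(d[1],d[0])), np.linalg.norm(d)/2)
for c in blobs(w,(0,0,215),(180,30,255),300,(260,180,400,300)): print("block",quad(w,c,.062),cv2.boundingRect(c))
for c in blobs(w,(5,170,60),(22,255,255),200,(230,80,420,210)): print("rail",quad(w,c,.020))
for c in blobs(w,(0,0,0),(180,255,70),150,(292,0,362,75)): print("knobdark",cv2.boundingRect(c),cv2.minEnclosingCircle(c), onto(w,[cv2.minEnclosingCircle(c)[0]],.06))
for c in blobs(w,(0,0,0),(180,255,225),300,(295,225,355,280)): print("bore",cv2.minEnclosingCircle(c), onto(w,[cv2.minEnclosingCircle(c)[0]],.062))
save(w,"w1k",(280,0,370,80),7)
E
```

```text
[[ 0.4378  0.12  ]
 [ 0.6249  0.1474]
 [ 0.6733 -0.1604]
 [ 0.4794 -0.1884]] [ 0.55384758 -0.02035678]
yaw 98.31714188725562 0.3113847069237335
block (array([ 0.568, -0.13 ]), np.float32(8.2), array([80., 81.], dtype=float32)) (288, 220, 71, 63)
block (array([ 0.6038, -0.0709]), np.float32(8.2), array([10., 83.], dtype=float32)) (325, 205, 75, 9)
knobdark (292, 0, 62, 64) ((320.2106018066406, 26.90943145751953), 38.98672103881836) [[0.52948961 0.10946108 0.06      ]]
bore ((322.3999938964844, 252.0), 17.85395622253418) [[ 0.56758355 -0.13013841  0.062     ]]
```

View pics/w1k.png

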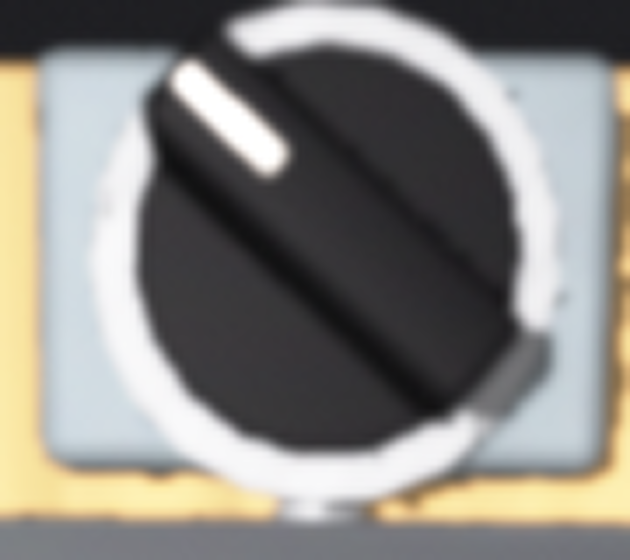

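```bash
python3 - <<'E'
from h import *
w=snap("wrist")
a=np.radians(8.2); X=np.array([np.cos(a),np.sin(a)]);Y=np.array([-X[1],X[0]]); O=np.array([.568,-.130])+.116*Y
def L(uv,z):
    p=onto(w,[uv],z)[0,:2]-O; return (p@X*1000).round(1),(p@Y*1000).round(1)
print("O",O,"knob disc",L((326.4,35.7),.06),"bed corners",[L(u,.012) for u in [[238.5,11],[410.5,11],[396,265.5],[250.5,265.5]]])
print("ring",L((326.4,35.7),.053))
print("jaw lower edge",L((325,85),.040),"rail ends",L((301,96),.020),L((301,196),.02))
# rails columns at row 110 & 125
g=w["color"][110,235:415].astype(int); s=w["hsv"][110,235:415,1]
print(''.join('#' if v>165 else '.' for v in s))
for a0,b0 in [(160,290),(520,345)]: print()
# bar direction: crop px ends
e1=np.array([280+225/7,100/7]);e2=np.array([280+470/7,370/7])
p=onto(w,[[280+215/7,65/7],[280+500/7,350/7],[280+185/7,175/7],[280+430/7,410/7]],.093)[:,:2]
for i in (0,2):
    d=p[i]-p[i+1]; print("bar yaw",np.degrees(np.arctan2(d[1],d[0])),np.linalg.norm(d))
m=onto(w,[[280+515/7,375/7]],.055)[0,:2]-O-.119*Y; print("mark angle fixture",np.degrees(np.arctan2(m@Y,m@X)),np.linalg.norm(m))
E
```

```text
O [ 0.55145504 -0.01518596] knob disc (np.float64(3.9), np.float64(117.8)) bed corners [(np.float64(-91.1), np.float64(150.8)), (np.float64(98.1), np.float64(148.6)), (np.float64(97.6), np.float64(-163.1)), (np.float64(-98.3), np.float64(-160.3))]
ring (np.float64(4.1), np.float64(118.7))
jaw lower edge (np.float64(2.7), np.float64(70.6)) rail ends (np.float64(-24.3), np.float64(58.8)) (np.float64(-27.3), np.float64(-60.7))
.........................#...............................................................................................................................#######.###................


bar yaw 144.6648216559469 0.05049184502956801
bar yaw 145.51292027417654 0.04294688876085735
mark angle fixture -29.528477000731925 0.03621908803145071
```

```bash
python3 - <<'E'
from h import *
print(shift([.508,.243,.16],174))
E
```

```text
(array([ 0.2668, -0.0038,  0.1401]), array([-2.000e-02, -3.000e-02, -7.689e+01]))
```

send_rows(plan="0.267 -0.004 0.14 0 0 -70 0.085;0.267 -0.004 0.14 0 0 -70 0.085;0.267 -0.004 0.14 0 0 -70 0.085;0.267 -0.004 0.14 0 0 -70 0.085;0.267 -0.004 0.14 0 0 -70 0.085;0.267 -0.004 0.14 0 0 -70 0.085;0.267 -0.004 0.14 0 0 -70 0.085;0.267 -0.004 0.14 0 0 -70 0.085;0.267 -0.004 0.14 0 0 -70 0.085;0.267 -0.004 0.14 0 0 -70 0.085")

```text
clock: 2.82
position: [0.5064, 0.2442, 0.1596]
tool_rot: [-3.141, -0.001, 2.923]
force: [0.2, -0.2, 0.2]
grip_width: 0.085
finger_force: 0.0
```

send_rows(plan="0 0 0 0 0 -7 0.085;0 0 0 0 0 -7 0.085;0 0 0 0 0 -7 0.085")

```text
clock: 3.07
position: [0.507, 0.2431, 0.1601]
tool_rot: [-3.141, -0.0, 3.035]
force: [0.1, -0.4, 0.9]
grip_width: 0.0847
finger_force: 0.0
```

```bash
cat >> h.py <<'E'
def slats(f,lo=(8,60,110),hi=(30,200,255),z=.024,amin=300):
    s=observe(); print(s["position"].round(4),s["tool_rot"].round(3),s["clock"])
    for c in blobs(f,lo,hi,amin): print(np.mean(c[:,0],0).round(),cv2.contourArea(c),quad(f,c,z))
E
python3 - <<'E'
from h import *
w=snap("wrist"); slats(w); save(w,"w2")
E
```

```text
[0.507  0.2432 0.1602] [-3.141 -0.     3.035] 3.1167
[109. 225.] 22419.0 (array([0.5413, 0.0358]), np.float32(97.5), array([217., 183.], dtype=float32))
[319. 178.] 4998.0 (array([0.5068, 0.2452]), np.float32(174.2), array([120.,  29.], dtype=float32))
[426. 133.] 6289.0 (array([0.4799, 0.3314]), np.float32(172.4), array([121.,  33.], dtype=float32))
```

View pics/w2.png

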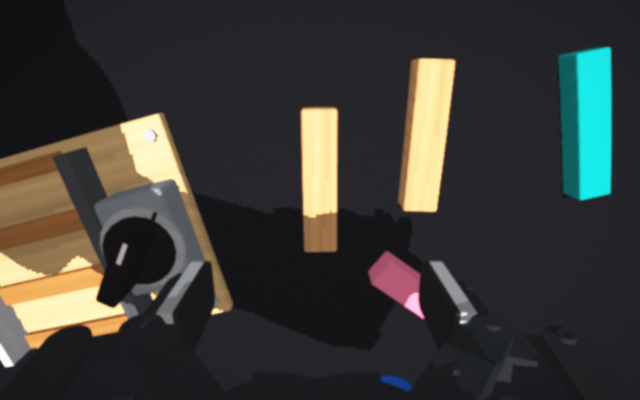

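Slat A is at px (319,178), i.e. (0.507, 0.245) with yaw 174.2; slat B is at (426,133). I grasp A now.

send_rows(plan="0 0.002 0.12 0 0 0 0.05;0 0.002 0.12 0 0 0 0.05;0 0.002 0.12 0 0 0 0.05;0 0.002 0.13 0 0 0 0.05;0 0.002 0.14 0 0 0 0.05;0 0.002 0.151 0 0 0 0.05;0 0.002 0.151 0 0 0 0.05;0 0.002 0.151 0 0 0 0.05", grip_force=40)

```text
clock: 3.78
position: [0.5076, 0.2459, 0.0103]
tool_rot: [3.141, 0.001, 3.042]
force: [0.6, 1.1, -0.2]
grip_width: 0.0498
finger_force: 0.0
```

send_rows(plan="0 0 0 0 0 0 0.02;0 0 0 0 0 0 0.02;0 0 0 0 0 0 0.02;0 0 0 0 0 0 0.02;0 0 0 0 0 0 0.02;0 0 0 0 0 0 0.02")

```text
clock: 4.28
position: [0.5078, 0.2458, 0.0106]
tool_rot: [3.141, 0.002, 3.042]
force: [-1.8, -1.6, 10.4]
grip_width: 0.0271
finger_force: 39.3
```

send_rows(plan="0 0 -0.14 0 0 0 0.02;0 0 -0.14 0 0 0 0.02;0 0 -0.14 0 0 0 0.02;0 0 -0.14 0 0 0 0.02;0 0 -0.14 0 0 0 0.02;0 0 -0.14 0 0 0 0.02")

```text
clock: 4.78
position: [0.5077, 0.2455, 0.1507]
tool_rot: [3.141, 0.002, 3.042]
force: [-0.5, -0.3, -1.4]
grip_width: 0.0268
finger_force: 40.6
```

```bash
python3 - <<'E'
from h import *
print(shift([.6068,-.0029,.15],97.7),observe()["grip_width"])
E
```

```text
(array([-0.1234, -0.2373,  0.0008]), array([ 0.13,  0.09, 76.59])) 0.026828258787510925
```

send_rows(plan="-0.123 -0.237 0 0 0 70 0.02;-0.123 -0.237 0 0 0 70 0.02;-0.123 -0.237 0 0 0 70 0.02;-0.123 -0.237 0 0 0 70 0.02;-0.123 -0.237 0 0 0 70 0.02;-0.123 -0.237 0 0 0 70 0.02;-0.123 -0.237 0 0 0 70 0.02;-0.123 -0.237 0 0 0 70 0.02;-0.123 -0.237 0 0 0 70 0.02;-0.123 -0.237 0 0 0 70 0.02")

```text
clock: 5.62
position: [0.6055, -0.0029, 0.1481]
tool_rot: [-3.14, -0.0, 1.813]
force: [-0.8, 1.0, -1.2]
grip_width: 0.0269
finger_force: 40.6
```

send_rows(plan="0 0 0 0 0 6.6 0.02;0 0 0 0 0 6.6 0.02;0 0 0 0 0 6.6 0.02;0 0 0 0 0 6.6 0.02")

```text
clock: 5.95
position: [0.6058, -0.0023, 0.1488]
tool_rot: [-3.141, -0.0, 1.71]
force: [0.0, -1.3, -0.9]
grip_width: 0.0271
finger_force: 40.6
```

```bash
python3 - <<'E'
from h import *
s=observe();print(s["position"],s["tool_rot"],shift([.6068,-.0029,.023],97.7))
w=snap("wrist"); save(w,"w3")
E
```

```text
[ 0.60578699 -0.00227351  0.14879816] [-3.14077047e+00 -1.99056883e-06  1.70980364e+00] (array([-0.0008,  0.001 ,  0.1258]), array([-0.05, -0.  ,  0.26]))
```

View pics/w3.png

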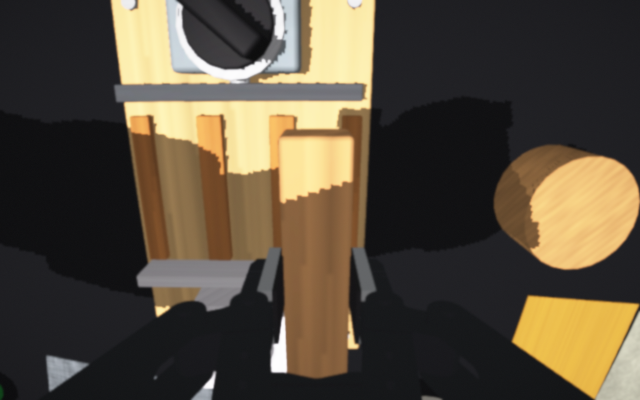

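The slat is held above slot 2. The flanking rails' upper ends are at columns 297 and 342 (row 117), and the other rails' inner edges are at about 225/270 and 152/197.

```bash
python3 - <<'E'
from h import *
w=snap("wrist")
s=observe();a=np.radians(7.5); X=np.array([np.cos(a),np.sin(a)]);Y=np.array([-X[1],X[0]]); O=np.array([.5529,-.0150])
for u in (132,152,197,225,270,296,342,363):
    p=onto(w,[[u,117]],.02)[0,:2]-O; print(u,(p@X*1000).round(1),(p@Y*1000).round(1))
p=s["position"][:2]-O;print("tcp",p@X*1e3,p@Y*1e3)
for u in ((116,90),(363,90)): 
    p=onto(w,[u],.04)[0,:2]-O; print("jaw",(p@X*1000).round(1),(p@Y*1000).round(1))
E
```

```text
132 -85.9 58.7
152 -70.4 58.6
197 -36.1 58.5
225 -15.0 58.5
270 18.7 58.5
296 38.1 58.6
342 72.3 58.8
363 88.0 59.0
tcp 54.18284875406067 5.586062589977986
jaw -84.6 78.9
jaw 84.6 78.7
```

send_rows(plan="0 0.001 0.08 0 0 0 0.02;0 0.001 0.08 0 0 0 0.02;0 0.001 0.08 0 0 0 0.02;0 0.001 0.095 0 0 0 0.02;0 0.001 0.105 0 0 0 0.02;0 0.001 0.115 0 0 0 0.02;0 0.001 0.12 0 0 0 0.02;0 0.001 0.125 0 0 0 0.02;0 0.001 0.125 0 0 0 0.02")

```text
clock: 6.8
position: [0.6069, -0.0022, 0.024]
tool_rot: [-3.141, 0.0, 1.706]
force: [-0.3, 0.4, -1.9]
grip_width: 0.027
finger_force: 40.6
```

send_rows(plan="0 0 0.001 0 0 0 0.045;0 0 0.001 0 0 0 0.045;0 0 0.001 0 0 0 0.045;0 0 -0.03 0 0 0 0.045;0 0 -0.07 0 0 0 0.045;0 0 -0.14 0 0 0 0.045;0 0 -0.14 0 0 0 0.06;0 0 -0.14 0 0 0 0.06;0 0 -0.14 0 0 0 0.06")

```text
clock: 7.55
position: [0.6079, -0.0023, 0.1664]
tool_rot: [3.138, 0.001, 1.705]
force: [-0.7, -0.1, -0.5]
grip_width: 0.0598
finger_force: 0.0
```

```bash
python3 - <<'E'
from h import *
print(shift([.480,.331,.16],173))
t=snap("top"); slats(t,amin=200)
E
```

```text
(array([ 0.3475, -0.0821,  0.0059]), array([  0.15,   0.17, -75.29]))
[ 0.6071 -0.0024  0.1649] [3.141 0.    1.706] 7.6
[ 36. 363.] 1609.5 (array([0.0084, 0.9709]), np.float32(116.5), array([323.,  82.], dtype=float32))
[614. 245.] 1039.5 (array([ 0.4179, -0.9302]), np.float32(92.1), array([193.,  77.], dtype=float32))
[237. 221.] 336.0 (array([0.4797, 0.3306]), np.float32(172.7), array([122.,  34.], dtype=float32))
[320. 205.] 1917.0 (array([0.5438, 0.0391]), np.float32(98.0), array([193., 191.], dtype=float32))
[ 40. 208.] 11409.0 (array([0.5717, 0.9895]), np.float32(5.6), array([344., 496.], dtype=float32))
[335. 122.] 406.0 (array([0.8228, 0.0135]), np.float32(109.9), array([95., 66.], dtype=float32))
[443. 106.] 5075.0 (array([ 0.8804, -0.3544]), np.float32(91.8), array([542., 121.], dtype=float32))
```

send_rows(plan="0.347 -0.082 0.006 0 0 -70 0.06;0.347 -0.082 0.006 0 0 -70 0.06;0.347 -0.082 0.006 0 0 -70 0.06;0.347 -0.082 0.006 0 0 -70 0.06;0.347 -0.082 0.006 0 0 -70 0.06;0.347 -0.082 0.006 0 0 -70 0.06;0.347 -0.082 0.006 0 0 -70 0.06;0.347 -0.082 0.006 0 0 -70 0.06;0.347 -0.082 0.006 0 0 -70 0.06;0.347 -0.082 0.006 0 0 -70 0.06")

```text
clock: 8.43
position: [0.4753, 0.3361, 0.1575]
tool_rot: [3.14, -0.003, 2.941]
force: [-0.8, 0.2, 0.1]
grip_width: 0.0604
finger_force: 0.0
```

send_rows(plan="0 0 0 0 0 -5.3 0.06;0 0 0 0 0 -5.3 0.06;0 0 0 0 0 -5.3 0.06")

```text
clock: 8.68
position: [0.4787, 0.3302, 0.1572]
tool_rot: [-3.141, -0.002, 3.017]
force: [0.8, 0.4, 0.5]
grip_width: 0.0602
finger_force: 0.0
```

```bash
python3 - <<'E'
from h import *
w=snap("wrist"); slats(w)
E
```

```text
[0.4789 0.3301 0.1575] [-3.141e+00 -1.000e-03  3.016e+00] 8.7333
[ 18. 341.] 1271.5 (array([0.5941, 0.0323]), np.float32(155.0), array([132.,  59.], dtype=float32))
[ 78. 232.] 6109.0 (array([0.5107, 0.1093]), np.float32(7.7), array([ 79., 143.], dtype=float32))
[321. 180.] 5277.5 (array([0.4792, 0.3339]), np.float32(172.2), array([122.,  30.], dtype=float32))
```

send_rows(plan="0 0.0037 0.11 0 0 0.6 0.05;0 0.0037 0.11 0 0 0.6 0.05;0 0.0037 0.11 0 0 0.6 0.05;0 0.0037 0.125 0 0 0.6 0.05;0 0.0037 0.135 0 0 0.6 0.05;0 0.0037 0.147 0 0 0.6 0.05;0 0.0037 0.147 0 0 0.6 0.05;0 0.0037 0.147 0 0 0.6 0.05")

```text
clock: 9.4
position: [0.4799, 0.3345, 0.0119]
tool_rot: [3.141, 0.0, 3.009]
force: [0.6, -0.2, -0.5]
grip_width: 0.0499
finger_force: 0.0
```

send_rows(plan="0 0 0 0 0 0 0.02;0 0 0 0 0 0 0.02;0 0 0 0 0 0 0.02;0 0 0 0 0 0 0.02;0 0 0 0 0 0 0.02")

```text
clock: 9.82
position: [0.4802, 0.3347, 0.0126]
tool_rot: [3.14, 0.001, 3.009]
force: [-0.6, -1.0, 8.8]
grip_width: 0.0269
finger_force: 39.5
```

send_rows(plan="0 0 -0.14 0 0 0 0.02;0 0 -0.14 0 0 0 0.02;0 0 -0.14 0 0 0 0.02;0 0 -0.14 0 0 0 0.02;0 0 -0.14 0 0 0 0.02;0 0 -0.14 0 0 0 0.02")

```text
clock: 10.32
position: [0.4802, 0.3343, 0.1527]
tool_rot: [3.14, 0.002, 3.009]
force: [0.1, 0.6, -1.2]
grip_width: 0.0269
finger_force: 40.3
```

```bash
python3 - <<'E'
from h import *
print(shift([.4977,-.0172,.15],98.1),observe()["grip_width"])
E
```

```text
(array([-0.0639, -0.3461,  0.0025]), array([1.400e-01, 7.000e-02, 7.429e+01])) 0.026862627568031497
```

send_rows(plan="-0.064 -0.346 0 0 0 68 0.02;-0.064 -0.346 0 0 0 68 0.02;-0.064 -0.346 0 0 0 68 0.02;-0.064 -0.346 0 0 0 68 0.02;-0.064 -0.346 0 0 0 68 0.02;-0.064 -0.346 0 0 0 68 0.02;-0.064 -0.346 0 0 0 68 0.02;-0.064 -0.346 0 0 0 68 0.02;-0.064 -0.346 0 0 0 68 0.02;-0.064 -0.346 0 0 0 68 0.02")

```text
clock: 11.15
position: [0.4967, -0.0225, 0.1504]
tool_rot: [-3.139, 0.001, 1.809]
force: [0.4, -0.3, -0.6]
grip_width: 0.0267
finger_force: 40.3
```

send_rows(plan="0 0 0 0 0 6.3 0.02;0 0 0 0 0 6.3 0.02;0 0 0 0 0 6.3 0.02;0 0 0 0 0 6.3 0.02")

```text
clock: 11.48
position: [0.4972, -0.0168, 0.151]
tool_rot: [-3.141, -0.0, 1.717]
force: [-0.1, 0.6, -1.0]
grip_width: 0.027
finger_force: 40.3
```

```bash
python3 - <<'E'
from h import *
s=observe();print(s["position"],s["tool_rot"],shift([.4977,-.0172,.025],98.1))
w=snap("wrist"); save(w,"w4")
E
```

```text
[ 0.49718238 -0.01681774  0.15095272] [-3.14094588e+00 -1.19857131e-04  1.71685908e+00] (array([-0.0005,  0.0005,  0.126 ]), array([-0.04, -0.01,  0.27]))
```

View pics/w4.png

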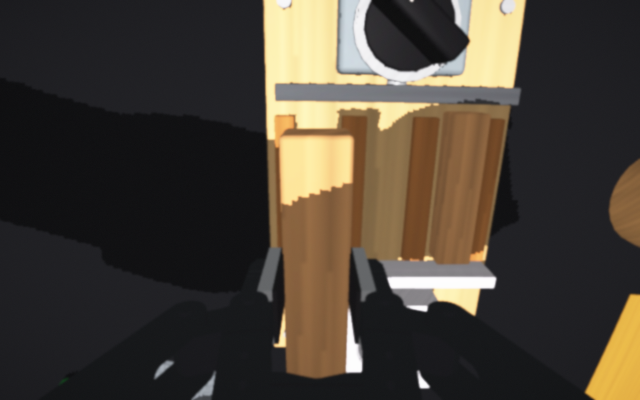

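Slat A lies in slot 2. Slot 0 runs between columns 295 and 341, with the held slat centred over it, so I lower it.

send_rows(plan="0 0.0005 0.08 0 0 0 0.02;0 0.0005 0.08 0 0 0 0.02;0 0.0005 0.08 0 0 0 0.02;0 0.0005 0.095 0 0 0 0.02;0 0.0005 0.105 0 0 0 0.02;0 0.0005 0.115 0 0 0 0.02;0 0.0005 0.12 0 0 0 0.02;0 0.0005 0.125 0 0 0 0.02;0 0.0005 0.125 0 0 0 0.02")

```text
clock: 12.28
position: [0.4979, -0.017, 0.0261]
tool_rot: [-3.141, 0.0, 1.713]
force: [-0.0, 1.0, -1.0]
grip_width: 0.0268
finger_force: 40.3
```

send_rows(plan="0 0 0.001 0 0 0 0.045;0 0 0.001 0 0 0 0.045;0 0 0.001 0 0 0 0.045;0 0 -0.03 0 0 0 0.045;0 0 -0.07 0 0 0 0.045;0 0 -0.14 0 0 0 0.045;0 0 -0.14 0 0 0 0.06;0 0 -0.14 0 0 0 0.06;0 0 -0.14 0 0 0 0.06")

```text
clock: 13.03
position: [0.4987, -0.0174, 0.1681]
tool_rot: [3.138, 0.001, 1.712]
force: [0.4, 0.5, -0.3]
grip_width: 0.06
finger_force: 0.0
```

```bash
python3 - <<'E'
from h import *
t=snap("wrist"); 
s=observe();print(s["position"],s["tool_rot"],s["qpos"].round(2))
for y in (120,135,145,170): print(shift([.5373,.103,.20],y))
save(t,"w5")
E
```

```text
[ 0.49802098 -0.01737291  0.16678484] [3.14048692e+00 5.78215089e-04 1.71224240e+00] [ 0.3   0.45 -0.51  1.97  0.3   0.79 -0.23]
(array([ 0.1136,  0.0559, -0.0332]), array([  0.06,   0.04, -21.9 ]))
(array([ 0.1136,  0.0559, -0.0332]), array([  0.05,   0.05, -36.9 ]))
(array([ 0.1136,  0.0559, -0.0332]), array([  0.05,   0.06, -46.9 ]))
(array([ 0.1136,  0.0559, -0.0332]), array([ 3.00e-02,  7.00e-02, -7.19e+01]))
```

View pics/w5.png

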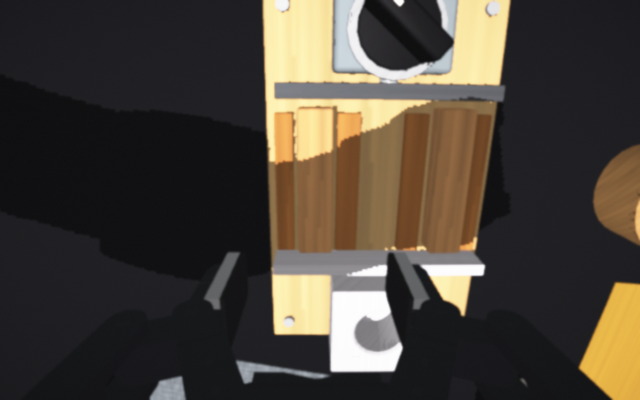

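Both slats lie in their slots (px 315,180 and 452,180). Next is the knob.

send_rows(plan="0.114 0.056 -0.033 0 0 -47 0.05;0.114 0.056 -0.033 0 0 -47 0.05;0.114 0.056 -0.033 0 0 -47 0.05;0.114 0.056 -0.033 0 0 -47 0.05;0.114 0.056 -0.033 0 0 -47 0.05;0.114 0.056 -0.033 0 0 -47 0.05;0.114 0.056 -0.033 0 0 -47 0.05;0.114 0.056 -0.033 0 0 -47 0.05;0.114 0.056 -0.033 0 0 -47 0.05")

```text
clock: 13.83
position: [0.5368, 0.1036, 0.1983]
tool_rot: [-3.141, -0.002, 2.53]
force: [0.7, -0.6, 0.6]
grip_width: 0.05
finger_force: 0.0
```

```bash
python3 - <<'E'
from h import *
w=snap("wrist"); s=observe();print(s["position"],s["tool_rot"],s["qpos"].round(2))
save(w,"w6")
for c in blobs(w,(0,0,200),(180,60,255),40,(200,80,440,330)): print(cv2.contourArea(c),cv2.boundingRect(c),cv2.minEnclosingCircle(c))
print(proj(w,[[.5373,.103,.093],[.5373,.103,.06],[.5373,.103,.05]]))
E
```

```text
[0.53688364 0.10363541 0.19852698] [-3.14081470e+00 -1.09891268e-03  2.53001369e+00] [ 0.22  0.52 -0.72  1.81  0.41  0.96  0.28]
77.0 (200, 273, 15, 18) ((207.0, 281.5), 11.011457443237305)
107.5 (312, 160, 7, 24) ((315.5, 171.5), 11.597513198852539)
1880.0 (260, 122, 110, 71) ((314.5, 177.0), 56.26953887939453)
3200.5 (205, 80, 96, 75) ((252.5, 122.0), 50.45056915283203)
[[316.85675897 196.24592748]
 [316.77358964 184.04028558]
 [316.75180356 180.84510044]]
```

View pics/w6.png

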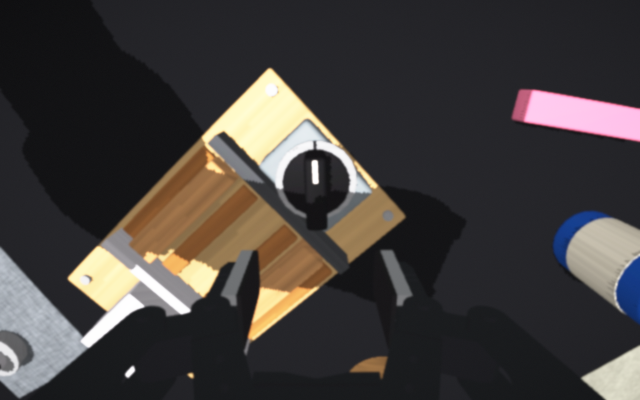

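The collar ring is centred at px (315,181), matching the prediction, and the bar lies along the tool x axis. I grasp it.

send_rows(plan="0 -0.001 0.1 0 0 0 0.05;0 -0.001 0.1 0 0 0 0.05;0 -0.001 0.1 0 0 0 0.05;0 -0.001 0.115 0 0 0 0.05;0 -0.001 0.13 0 0 0 0.05;0 -0.001 0.13 0 0 0 0.05;0 -0.001 0.13 0 0 0 0.05")

```text
clock: 14.47
position: [0.5362, 0.103, 0.069]
tool_rot: [-3.141, -0.001, 2.532]
force: [0.1, -0.2, 0.3]
grip_width: 0.05
finger_force: 0.0
```

send_rows(plan="0 0 0 0 0 0 0.005;0 0 0 0 0 0 0.005;0 0 0 0 0 0 0.005;0 0 0 0 0 0 0.005;0 0 0 0 0 0 0.005;0 0 0 0 0 0 0.005")

```text
clock: 14.97
position: [0.537, 0.1029, 0.0703]
tool_rot: [3.141, 0.001, 2.532]
force: [-2.9, -1.0, 8.3]
grip_width: 0.0153
finger_force: 42.3
```

send_rows(plan="0 0 0 0 0 7 0.005;0 0 0 0 0 14 0.005;0 0 0 0 0 21 0.005;0 0 0 0 0 28 0.005")

```text
clock: 15.3
position: [0.537, 0.1029, 0.0703]
tool_rot: [3.14, 0.0, 2.038]
force: [-2.1, -0.8, 7.3]
grip_width: 0.0153
finger_force: 42.2
```

```bash
python3 - <<'E'
from h import *
s=observe();print(s["position"],s["tool_rot"],s["qpos"].round(2),s["force"],s["moment"],s["grip_width"])
E
```

```text
[0.53699997 0.10293572 0.07027881] [3.14048182e+00 3.49115983e-04 2.03779655e+00] [ 0.05  0.67 -0.48  1.91  0.48  0.68 -0.26] [-2.12572759 -0.83854227  7.2644034 ] [-0.13033536  0.68562153  0.09339722] 0.015278345261203665
```

send_rows(plan="0 0 0 0 0 7 0.005;0 0 0 0 0 14 0.005;0 0 0 0 0 21 0.005;0 0 0 0 0 28 0.005;0 0 0 0 0 35 0.005;0 0 0 0 0 42 0.005;0 0 0 0 0 49 0.005;0 0 0 0 0 56 0.005")

```text
clock: 15.97
position: [0.537, 0.1029, 0.0703]
tool_rot: [3.141, -0.001, 1.061]
force: [-2.6, -0.7, 7.0]
grip_width: 0.0154
finger_force: 42.2
```

send_rows(plan="0 0 0 0 0 7 0.005;0 0 0 0 0 14 0.005;0 0 0 0 0 21 0.005;0 0 0 0 0 28 0.005;0 0 0 0 0 35 0.005;0 0 0 0 0 42 0.005;0 0 0 0 0 49 0.005;0 0 0 0 0 49 0.005")

```text
clock: 16.63
position: [0.537, 0.1029, 0.0702]
tool_rot: [3.142, -0.001, 0.203]
force: [-2.0, -2.7, 7.6]
grip_width: 0.015
finger_force: 42.3
```

```bash
python3 - <<'E'
from h import *
s=observe();print(s["position"],s["tool_rot"],s["qpos"].round(2),s["force"],s["moment"],s["grip_width"])
E
```

```text
[0.53704979 0.10290237 0.07023999] [ 3.14157803e+00 -1.18422012e-03  2.02849312e-01] [-0.3   0.63 -0.    1.93  0.    0.58 -1.67] [-1.97792    -2.66970717  7.59179132] [-0.52172118  0.43051133 -0.04115819] 0.015004692424869938
```

send_rows(plan="0 0 0 0 0 7 0.005;0 0 0 0 0 14 0.005;0 0 0 0 0 21 0.005;0 0 0 0 0 28 0.005;0 0 0 0 0 35 0.005;0 0 0 0 0 35 0.005")

```text
clock: 17.13
position: [0.537, 0.1029, 0.0702]
tool_rot: [-3.141, -0.001, -0.408]
force: [-2.1, -3.1, 9.5]
grip_width: 0.0154
finger_force: 42.7
```

```bash
python3 - <<'E'
from h import *
s=observe();print(s["position"],s["tool_rot"],s["qpos"].round(2),s["force"],s["moment"],s["grip_width"])
E
```

```text
[0.5370339  0.10291286 0.07022548] [-3.14083957e+00 -8.74914821e-04 -4.07688022e-01] [-0.42  0.64  0.16  1.94 -0.18  0.58 -2.11] [-2.0955023  -3.14381054  9.51335162] [-0.60112584  0.52615862  0.10911173] 0.015354359451193395
```

send_rows(plan="0 0 0 0 0 0 0.05;0 0 0 0 0 0 0.05;0 0 0 0 0 0 0.05;0 0 0 0 0 0 0.05;0 0 -0.03 0 0 0 0.05;0 0 -0.06 0 0 0 0.05;0 0 -0.12 0 0 0 0.05;0 0 -0.12 0 0 0 0.05;0 0 -0.12 0 0 0 0.05")

```text
clock: 17.88
position: [0.5385, 0.1032, 0.1936]
tool_rot: [-3.137, -0.005, -0.399]
force: [0.4, -0.1, 0.3]
grip_width: 0.0503
finger_force: 0.0
```

send_rows(plan="0 0 0 0 0 -65 0.05;0 0 0 0 0 -65 0.05;0 0 0 0 0 -65 0.05;0 0 0 0 0 -65 0.05;0 0 0 0 0 -65 0.05;0 0 0 0 0 -65 0.05;0 0 0 0 0 -65 0.05;0 0 0 0 0 -65 0.05;0 0 0 0 0 -65 0.05;0 0 0 0 0 -65 0.05")

```text
clock: 18.72
position: [0.5365, 0.1027, 0.1889]
tool_rot: [-3.141, 0.0, 0.742]
force: [0.6, 0.0, 0.6]
grip_width: 0.0498
finger_force: 0.0
```

send_rows(plan="0 0 0 0 0 -65 0.05;0 0 0 0 0 -65 0.05;0 0 0 0 0 -65 0.05;0 0 0 0 0 -65 0.05;0 0 0 0 0 -65 0.05;0 0 0 0 0 -65 0.05;0 0 0 0 0 -65 0.05;0 0 0 0 0 -65 0.05;0 0 0 0 0 -65 0.05;0 0 0 0 0 -65 0.05")

```text
clock: 19.55
position: [0.5365, 0.1028, 0.1889]
tool_rot: [-3.141, -0.0, 1.872]
force: [0.0, -0.2, 0.1]
grip_width: 0.0495
finger_force: 0.0
```

send_rows(plan="0 0 0 0 0 -50 0.05;0 0 0 0 0 -50 0.05;0 0 0 0 0 -50 0.05;0 0 0 0 0 -50 0.05;0 0 0 0 0 -50 0.05;0 0 0 0 0 -50 0.05;0 0 0 0 0 -50 0.05;0 0 0 0 0 -50 0.05;0 0 0 0 0 -50 0.05;0 0 0 0 0 -50 0.05")

```text
clock: 20.38
position: [0.5366, 0.1028, 0.1891]
tool_rot: [-3.141, -0.0, 2.735]
force: [0.7, -0.4, -0.5]
grip_width: 0.0501
finger_force: 0.0
```

```bash
python3 - <<'E'
from h import *
s=observe();w=snap("wrist");save(w,"w7",(160,60,480,300),2)
print(s["position"],s["tool_rot"],s["qpos"].round(2),shift([.537,.103,.068],-23.4+180))
E
```

```text
[0.53657966 0.10284059 0.18914517] [-3.14149168e+00 -3.58096316e-04  2.73514830e+00] [ 0.11  0.5  -0.56  1.83  0.32  0.91  0.57] (array([-0.0003,  0.0003,  0.1212]), array([-0.01, -0.01,  0.2 ]))
```

View pics/w7.png

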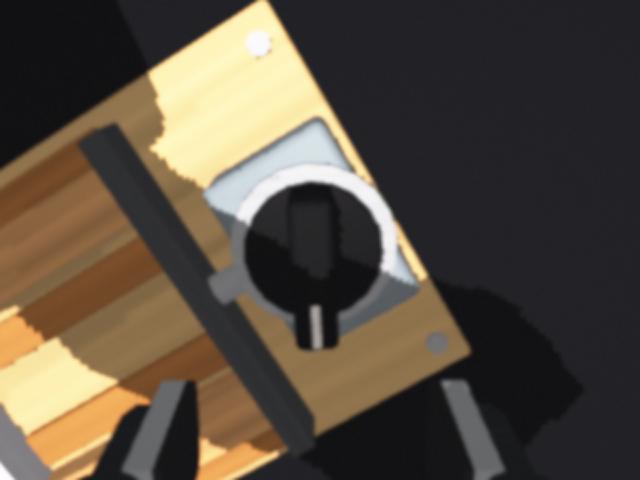

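The jaw has advanced and the bar lines up with the tool again, its white mark now at the lower end. I grasp and turn on.

send_rows(plan="0 0 0.09 0 0 0 0.05;0 0 0.09 0 0 0 0.05;0 0 0.09 0 0 0 0.05;0 0 0.105 0 0 0 0.05;0 0 0.12 0 0 0 0.05;0 0 0.12 0 0 0 0.05;0 0 0.12 0 0 0 0.05")

```text
clock: 21.02
position: [0.5368, 0.1031, 0.0701]
tool_rot: [-3.141, -0.0, 2.741]
force: [0.2, -0.3, 0.2]
grip_width: 0.0502
finger_force: 0.0
```

send_rows(plan="0 0 0 0 0 0 0.005;0 0 0 0 0 0 0.005;0 0 0 0 0 0 0.005;0 0 0 0 0 0 0.005;0 0 0 0 0 0 0.005;0 0 0 0 0 0 0.005")

```text
clock: 21.52
position: [0.5372, 0.1029, 0.0705]
tool_rot: [3.141, 0.001, 2.742]
force: [-2.6, -0.7, 10.4]
grip_width: 0.0155
finger_force: 39.2
```

send_rows(plan="0 0 0 0 0 7 0.005;0 0 0 0 0 14 0.005;0 0 0 0 0 21 0.005;0 0 0 0 0 28 0.005;0 0 0 0 0 35 0.005;0 0 0 0 0 35 0.005")

```text
clock: 22.02
position: [0.5371, 0.1028, 0.0705]
tool_rot: [3.141, 0.001, 2.123]
force: [-2.2, -2.7, 8.4]
grip_width: 0.0156
finger_force: 39.2
```

send_rows(plan="0 0 0 0 0 7 0.005;0 0 0 0 0 14 0.005;0 0 0 0 0 21 0.005;0 0 0 0 0 28 0.005;0 0 0 0 0 35 0.005;0 0 0 0 0 42 0.005;0 0 0 0 0 42 0.005")

```text
clock: 22.6
position: [0.537, 0.1028, 0.0705]
tool_rot: [3.14, -0.0, 1.39]
force: [-2.7, -2.8, 11.0]
grip_width: 0.0152
finger_force: 39.4
```

send_rows(plan="0 0 0 0 0 0 0.05;0 0 0 0 0 0 0.05;0 0 0 0 0 0 0.05;0 0 0 0 0 0 0.05;0 0 -0.03 0 0 0 0.05;0 0 -0.06 0 0 0 0.05;0 0 -0.12 0 0 0 0.05;0 0 -0.12 0 0 0 0.05;0 0 -0.12 0 0 0 0.05")

```text
clock: 23.35
position: [0.5386, 0.1033, 0.1937]
tool_rot: [3.136, -0.003, 1.398]
force: [0.8, 0.4, 1.1]
grip_width: 0.0502
finger_force: 0.0
```

```bash
python3 - <<'E'
from h import *
s=observe();w=snap("wrist");save(w,"w8",(160,60,480,300),2)
print(s["position"],s["tool_rot"],s["qpos"].round(2))
E
```

```text
[0.5385505  0.10327628 0.19368187] [ 3.13585049e+00 -2.75862658e-03  1.39826051e+00] [-0.2   0.44 -0.14  1.84  0.08  0.85 -0.54]
```

View pics/w8.png

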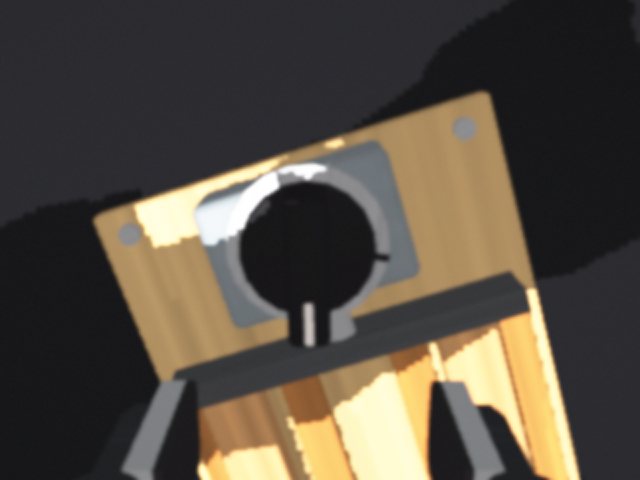

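The jaw sits on the slats. The collar mark is at crop px (382,257), a quarter turn away from the knob's white mark; they started aligned, so the clutch has slipped about 1.5 rad. On to the gauges.

```bash
python3 - <<'E'
from h import *
print(shift([.46,-.31,.28],65))
E
```

```text
(array([-0.4201, -0.0053, -0.0893]), array([ 0.18, -0.12, 15.12]))
```

send_rows(plan="-0.2 -0.005 -0.089 0 0 15 0.07;-0.4 -0.005 -0.089 0 0 15 0.07;-0.4 -0.005 -0.089 0 0 15 0.07;-0.4 -0.005 -0.089 0 0 15 0.07;-0.4 -0.005 -0.089 0 0 15 0.07;-0.4 -0.005 -0.089 0 0 15 0.07;-0.4 -0.005 -0.089 0 0 15 0.07;-0.4 -0.005 -0.089 0 0 15 0.07;-0.4 -0.005 -0.089 0 0 15 0.07;-0.4 -0.005 -0.089 0 0 15 0.07")

```text
clock: 24.23
position: [0.4618, -0.293, 0.2779]
tool_rot: [-3.141, 0.0, 1.136]
force: [0.2, -0.3, -0.5]
grip_width: 0.0698
finger_force: 0.0
```

send_rows(plan="-0.02 0 0 0 0 0 0.07;-0.02 0 0 0 0 0 0.07;-0.02 0 0 0 0 0 0.07;-0.02 0 0 0 0 0 0.07")

```text
clock: 24.57
position: [0.4548, -0.3076, 0.2774]
tool_rot: [-3.14, -0.0, 1.137]
force: [0.4, 0.3, 0.1]
grip_width: 0.07
finger_force: 0.0
```

```bash
python3 - <<'E'
from h import *
s=observe();w=snap("wrist");save(w,"w9",(130,20,530,320),2)
print(s["position"],s["tool_rot"],s["qpos"].round(2),s["clock"])
E
```

```text
[ 0.45482226 -0.30760627  0.27739812] [-3.14012860e+00 -4.92701226e-04  1.13736903e+00] [ 0.44  0.35  0.07  1.75 -0.03  1.04  0.08] 24.5667
```

View pics/w9.png

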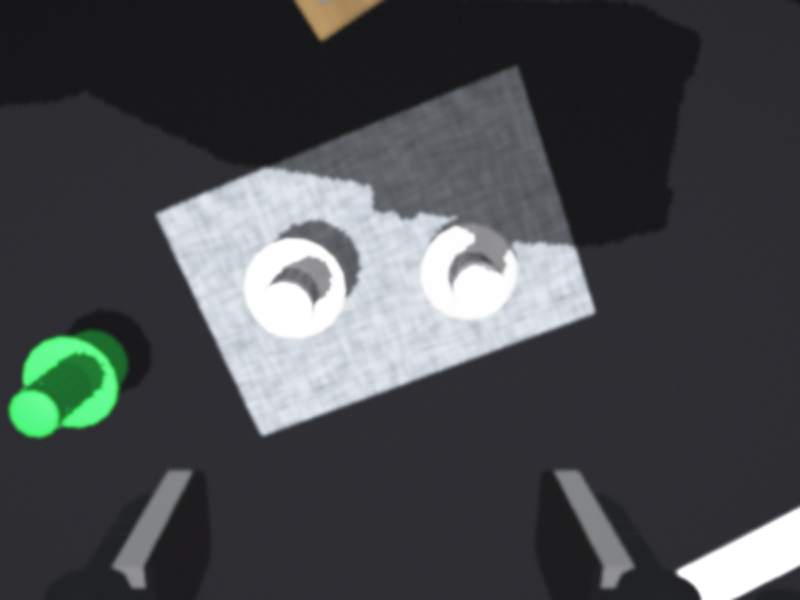

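The left gauge has its flange centre at px (278,164) and handle top at (273.5,175); the right one at (364.5,155.5) and (369,164.5). The left flange looks larger and casts a bigger shadow, so it is probably the go gauge.

```bash
python3 - <<'E'
from h import *
w=snap("wrist")
for n,fl,tp,r in (("L",(278,164),(273.5,175),25.3),("R",(364.5,155.5),(369,164.5),24.3)):
    for k,zf,zt in (("go",.042,.088),("nogo",.022,.068)):
        print(n,k,onto(w,[fl],zf)[0,:2].round(4),onto(w,[tp],zt)[0,:2].round(4), "flange d",np.linalg.norm(onto(w,[(fl[0]-r,fl[1])],zf)-onto(w,[(fl[0]+r,fl[1])],zf)).round(4))
# top camera check
for n,p in (("go",(.4,-.3)),):pass
m=cv2.inRange(w["hsv"],np.array((0,0,238)),np.array((180,25,255)))
for c in blobs(w,(0,0,238),(180,25,255),500): print(cv2.contourArea(c),cv2.boundingRect(c),cv2.minEnclosingCircle(c))
for u in ((130+157/2,20+213/2),(130+518/2,20+67/2),(130+595/2,20+313/2),(130+263/2,20+435/2)): print("mat",onto(w,[u],.001)[0,:2].round(3))
E
```

```text
L go [ 0.4147 -0.2954] [ 0.4148 -0.2961] flange d 0.0545
L nogo [ 0.4109 -0.2984] [ 0.4104 -0.2997] flange d 0.0574
R go [ 0.5028 -0.3259] [ 0.5014 -0.325 ] flange d 0.0521
R nogo [ 0.5037 -0.3306] [ 0.5023 -0.3302] flange d 0.0548
1281.5 (331, 335, 85, 41) ((371.7992248535156, 356.6377868652344), 44.740962982177734)
3304.5 (470, 239, 137, 83) ((534.7439575195312, 273.4627685546875), 72.91458129882812)
1885.0 (252, 140, 50, 50) ((277.0, 164.0), 25.632110595703125)
1183.0 (340, 134, 48, 46) ((363.3990478515625, 157.2722930908203), 24.42030906677246)
1537.5 (527, 0, 83, 27) ((568.0, 1.0), 41.012290954589844)
mat [ 0.353 -0.228]
mat [ 0.573 -0.242]
mat [ 0.564 -0.391]
mat [ 0.345 -0.378]
```

The diameters confirm it: left is the go gauge at (0.4147,-0.2957), right is the no-go at (0.503,-0.330).

```bash
python3 - <<'E'
from h import *
print(shift([.4147,-.2957,.05],65))
E
```

```text
(array([-0.0065, -0.0414,  0.2278]), array([-0.05, -0.02,  0.23]))
```

send_rows(plan="-0.0065 -0.0414 0.1 0 0 0 0.055;-0.0065 -0.0414 0.1 0 0 0 0.055;-0.0065 -0.0414 0.1 0 0 0 0.055;-0.0065 -0.0414 0.14 0 0 0 0.055;-0.0065 -0.0414 0.17 0 0 0 0.055;-0.0065 -0.0414 0.195 0 0 0 0.055;-0.0065 -0.0414 0.215 0 0 0 0.055;-0.0065 -0.0414 0.227 0 0 0 0.055;-0.0065 -0.0414 0.227 0 0 0 0.055;-0.0065 -0.0414 0.227 0 0 0 0.055", grip_force=60)

```text
clock: 25.5
position: [0.4146, -0.2962, 0.0511]
tool_rot: [-3.14, -0.0, 1.138]
force: [-0.4, -0.6, 0.3]
grip_width: 0.0551
finger_force: 0.0
```

send_rows(plan="0 0 0 0 0 0 0.01;0 0 0 0 0 0 0.01;0 0 0 0 0 0 0.01;0 0 0 0 0 0 0.01;0 0 0 0 0 0 0.01;0 0 0 0 0 0 0.01")

```text
clock: 26.0
position: [0.415, -0.2971, 0.0523]
tool_rot: [3.14, -0.0, 1.137]
force: [-0.9, 1.7, 7.4]
grip_width: 0.025
finger_force: 58.3
```

send_rows(plan="0 0 -0.05 0 0 0 0.01;0 0 -0.1 0 0 0 0.01;0 0 -0.1 0 0 0 0.01;0 0 -0.1 0 0 0 0.01;0 0 -0.1 0 0 0 0.01;0 0 -0.1 0 0 0 0.01")

```text
clock: 26.5
position: [0.414, -0.2966, 0.1506]
tool_rot: [-3.141, -0.0, 1.137]
force: [-0.6, 0.2, -2.9]
grip_width: 0.0248
finger_force: 60.7
```

```bash
python3 - <<'E'
from h import *
s=observe();print(s["position"],s["tool_rot"],s["force"],s["moment"],s["grip_width"])
print(shift([.5677,-.1301,.16],65)); w=snap("wrist"); save(w,"w10")
E
```

```text
[ 0.41404797 -0.29656521  0.15056011] [-3.14065202e+00 -1.95360938e-04  1.13689152e+00] [-0.63001872  0.17947976 -2.93346759] [ 0.00133962 -0.01737094  0.03570429] 0.02477604776108322
(array([ 0.2156,  0.0694, -0.0095]), array([-0.05, -0.01,  0.14]))
```

send_rows(plan="0.2146 0.0694 -0.01 0 0 0.1 0.01;0.2146 0.0694 -0.01 0 0 0.1 0.01;0.2146 0.0694 -0.01 0 0 0.1 0.01;0.2146 0.0694 -0.01 0 0 0.1 0.01;0.2146 0.0694 -0.01 0 0 0.1 0.01;0.2146 0.0694 -0.01 0 0 0.1 0.01;0.2146 0.0694 -0.01 0 0 0.1 0.01;0.2146 0.0694 -0.01 0 0 0.1 0.01;0.2146 0.0694 -0.01 0 0 0.1 0.01")

```text
clock: 27.3
position: [0.5667, -0.132, 0.1601]
tool_rot: [-3.139, 0.001, 1.135]
force: [-1.0, -0.5, -3.2]
grip_width: 0.0246
finger_force: 60.6
```

```bash
python3 - <<'E'
from h import *
s=observe();print(s["position"],s["tool_rot"],s["force"])
print(shift([.5673,-.1311,.12],65)); w=snap("wrist"); save(w,"w10",(190,80,510,380),2)
E
```

```text
[ 0.56666131 -0.13198659  0.16005362] [-3.13948266e+00  1.16739574e-03  1.13453929e+00] [-0.988063   -0.52314788 -3.16173617]
(array([0.0011, 0.0003, 0.0401]), array([-0.12,  0.07,  0.  ]))
```

View pics/w10.png

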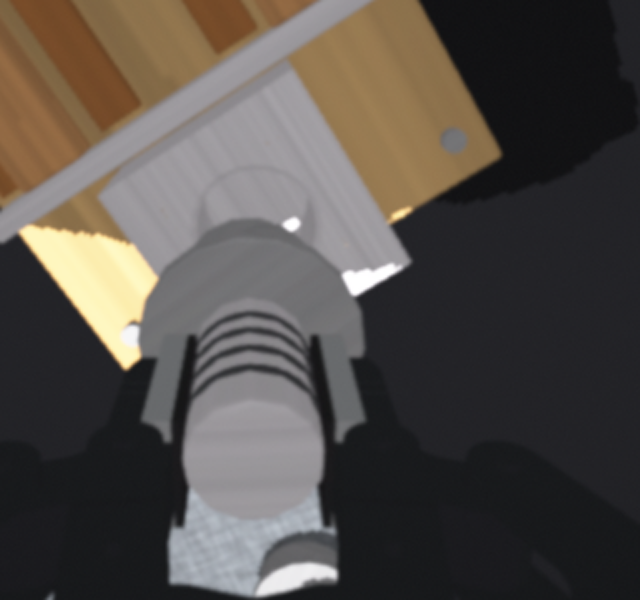

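The held gauge sits over the socket: the bore's far edge is at crop (255,166), the block's corners are at (103,195) and (410,262), and the handle top is at (253.5,459).

```bash
python3 - <<'E'
from h import *
w=snap("wrist"); s=observe()
f=lambda u:(190+u[0]/2,80+u[1]/2)
P=onto(w,[f((103,195)),f((410,262)),f((290,63))],.062); print(P.round(4),"centre",(P[0]+P[1])/2)
print("bore far edge",onto(w,[f((255,166))],.062), "lr",onto(w,[f((197,215)),f((314,215))],.062).mean(0))
print("handle top",onto(w,[f((253.5,459))],.196),s["position"])
yc=np.array([[.5*1e9,0]])
E
```

```text
[[ 0.5251 -0.0973  0.062 ]
 [ 0.6127 -0.1656  0.062 ]
 [ 0.6023 -0.084   0.062 ]] centre [ 0.56892205 -0.13146279  0.062     ]
bore far edge [[ 0.57727374 -0.1104262   0.062     ]] lr [ 0.57004043 -0.12632816  0.062     ]
handle top [[ 0.56684031 -0.13114973  0.196     ]] [ 0.5667869  -0.13248804  0.16066818]
```

send_rows(plan="0.0011 0.0004 0.02 0 0 0 0.01;0.0011 0.0004 0.036 0 0 0 0.01;0.0011 0.0004 0.042 0 0 0 0.01;0.0011 0.0004 0.045 0 0 0 0.01;0.0011 0.0004 0.047 0 0 0 0.01;0.0011 0.0004 0.049 0 0 0 0.01;0.0011 0.0004 0.051 0 0 0 0.01")

```text
clock: 27.98
position: [0.5688, -0.1308, 0.1108]
tool_rot: [3.141, -0.0, 1.135]
force: [-0.8, -0.6, -2.3]
grip_width: 0.0247
finger_force: 60.6
```

It has entered freely, 3 mm below the mouth so far. I continue down.

send_rows(plan="0 0 0.003 0 0 0 0.01;0 0 0.006 0 0 0 0.01;0 0 0.009 0 0 0 0.01;0 0 0.012 0 0 0 0.01")

```text
clock: 28.32
position: [0.5685, -0.1306, 0.0981]
tool_rot: [3.142, -0.0, 1.135]
force: [-0.0, -0.6, -3.0]
grip_width: 0.0247
finger_force: 60.6
```

send_rows(plan="0 0 0.004 0 0 0 0.01;0 0 0.008 0 0 0 0.01;0 0 0.012 0 0 0 0.01;0 0 0.016 0 0 0 0.01;0 0 0.018 0 0 0 0.01;0 0 0.0195 0 0 0 0.01;0 0 0.021 0 0 0 0.01;0 0 0.021 0 0 0 0.01;0 0 0.021 0 0 0 0.01;0 0 0.021 0 0 0 0.01")

```text
clock: 29.15
position: [0.5685, -0.1306, 0.078]
tool_rot: [3.141, -0.0, 1.135]
force: [-5.3, 1.4, 11.2]
grip_width: 0.0249
finger_force: 62.4
```

The flange is seated: the gauge stops 36 mm below the mouth with 11 N upward. I withdraw it.

send_rows(plan="0 0 0 0 0 0 0.01;0 0 0 0 0 0 0.01;0 0 -0.01 0 0 0 0.01;0 0 -0.03 0 0 0 0.01;0 0 -0.06 0 0 0 0.01;0 0 -0.085 0 0 0 0.01;0 0 -0.085 0 0 0 0.01;0 0 -0.085 0 0 0 0.01")

```text
clock: 29.82
position: [0.5692, -0.1307, 0.1639]
tool_rot: [3.139, -0.001, 1.135]
force: [-0.9, 0.6, -3.8]
grip_width: 0.0247
finger_force: 60.6
```

```bash
python3 - <<'E'
from h import *
s=observe();print(s["position"],s["tool_rot"],s["force"],s["clock"])
print(shift([.415,-.297,.15],65.1))
E
```

```text
[ 0.56924508 -0.13074607  0.16391041] [ 3.13883408e+00 -8.83104803e-04  1.13494024e+00] [-0.93554683  0.63357083 -3.81983552] 29.8167
(array([-0.2158, -0.0697,  0.0135]), array([ 0.16, -0.05, -0.07]))
```

send_rows(plan="-0.2158 -0.0697 0.013 0 0 0 0.01;-0.2158 -0.0697 0.013 0 0 0 0.01;-0.2158 -0.0697 0.013 0 0 0 0.01;-0.2158 -0.0697 0.013 0 0 0 0.01;-0.2158 -0.0697 0.013 0 0 0 0.01;-0.2158 -0.0697 0.013 0 0 0 0.01;-0.2158 -0.0697 0.013 0 0 0 0.01;-0.2158 -0.0697 0.013 0 0 0 0.01;-0.2158 -0.0697 0.013 0 0 0 0.01")

```text
clock: 30.57
position: [0.4144, -0.2962, 0.1488]
tool_rot: [-3.141, -0.0, 1.135]
force: [0.4, 0.2, -2.6]
grip_width: 0.0247
finger_force: 60.4
```

send_rows(plan="0 0 0.03 0 0 0 0.01;0 0 0.06 0 0 0 0.01;0 0 0.08 0 0 0 0.01;0 0 0.088 0 0 0 0.01;0 0 0.092 0 0 0 0.01;0 0 0.096 0 0 0 0.01;0 0 0.097 0 0 0 0.01;0 0 0.097 0 0 0 0.01")

```text
clock: 31.23
position: [0.4148, -0.2969, 0.0529]
tool_rot: [3.141, 0.0, 1.135]
force: [0.2, -0.4, -3.2]
grip_width: 0.0243
finger_force: 60.5
```

send_rows(plan="0 0 0.001 0 0 0 0.01;0 0 0.001 0 0 0 0.01;0 0 0.001 0 0 0 0.01")

```text
clock: 31.48
position: [0.4147, -0.2971, 0.052]
tool_rot: [3.14, 0.0, 1.135]
force: [-0.2, 0.1, 6.4]
grip_width: 0.0246
finger_force: 61.2
```

send_rows(plan="0 0 0 0 0 0 0.05;0 0 0 0 0 0 0.05;0 0 0 0 0 0 0.05;0 0 0 0 0 0 0.05;0 0 -0.02 0 0 0 0.05;0 0 -0.05 0 0 0 0.05;0 0 -0.1 0 0 0 0.05;0 0 -0.1 0 0 0 0.05;0 0 -0.1 0 0 0 0.05")

```text
clock: 32.23
position: [0.4155, -0.2977, 0.1543]
tool_rot: [3.137, 0.0, 1.135]
force: [-0.8, 0.2, -0.1]
grip_width: 0.0502
finger_force: 0.0
```

```bash
python3 - <<'E'
from h import *
print(shift([.503,-.3304,.15],65.1))
E
```

```text
(array([0.0073, 0.0931, 0.0048]), array([ 0.29,  0.02, -0.08]))
```

send_rows(plan="0.0073 0.093 0.005 0 0 0 0.055;0.0073 0.093 0.005 0 0 0 0.055;0.0073 0.093 0.005 0 0 0 0.055;0.0073 0.093 0.04 0 0 0 0.055;0.0073 0.093 0.08 0 0 0 0.055;0.0073 0.093 0.1 0 0 0 0.055;0.0073 0.093 0.115 0 0 0 0.055;0.0073 0.093 0.123 0 0 0 0.055;0.0073 0.093 0.123 0 0 0 0.055;0.0073 0.093 0.123 0 0 0 0.055")

```text
clock: 33.07
position: [0.5016, -0.3295, 0.0284]
tool_rot: [-3.141, 0.0, 1.135]
force: [0.6, -0.4, 0.8]
grip_width: 0.0547
finger_force: 0.0
```

send_rows(plan="0 0 0 0 0 0 0.01;0 0 0 0 0 0 0.01;0 0 0 0 0 0 0.01;0 0 0 0 0 0 0.01;0 0 0 0 0 0 0.01;0 0 0 0 0 0 0.01")

```text
clock: 33.57
position: [0.5023, -0.3298, 0.0295]
tool_rot: [3.14, 0.0, 1.135]
force: [-1.2, -0.2, 6.6]
grip_width: 0.025
finger_force: 58.3
```

send_rows(plan="0 0 -0.05 0 0 0 0.01;0 0 -0.1 0 0 0 0.01;0 0 -0.12 0 0 0 0.01;0 0 -0.12 0 0 0 0.01;0 0 -0.12 0 0 0 0.01;0 0 -0.12 0 0 0 0.01")

```text
clock: 34.07
position: [0.5013, -0.3292, 0.1481]
tool_rot: [-3.141, -0.0, 1.135]
force: [-0.2, -0.2, -3.9]
grip_width: 0.0247
finger_force: 60.7
```

```bash
python3 - <<'E'
from h import *
s=observe();print(s["position"],s["tool_rot"],s["force"])
print(shift([.568,-.1312,.15],65.1))
E
```

```text
[ 0.50131828 -0.32918564  0.14805085] [-3.14136278e+00 -1.11506169e-04  1.13513422e+00] [-0.23861853 -0.18338796 -3.87758759]
(array([ 0.2076, -0.0231, -0.0019]), array([-0.01, -0.01, -0.06]))
```

send_rows(plan="0.208 -0.023 -0.002 0 0 0 0.01;0.208 -0.023 -0.002 0 0 0 0.01;0.208 -0.023 -0.002 0 0 0 0.01;0.208 -0.023 -0.002 0 0 0 0.01;0.208 -0.023 -0.002 0 0 0 0.01;0.208 -0.023 -0.002 0 0 0 0.01;0.208 -0.023 -0.002 0 0 0 0.01;0.208 -0.023 -0.002 0 0 0 0.01;0.208 -0.023 -0.002 0 0 0 0.01")

```text
clock: 34.82
position: [0.5678, -0.1324, 0.1495]
tool_rot: [-3.14, 0.001, 1.134]
force: [0.4, -0.3, -3.5]
grip_width: 0.0247
finger_force: 60.4
```

send_rows(plan="0 0 0.03 0 0 0 0.01;0 0 0.045 0 0 0 0.01;0 0 0.052 0 0 0 0.01;0 0 0.055 0 0 0 0.01;0 0 0.056 0 0 0 0.01;0 0 0.056 0 0 0 0.01")

```text
clock: 35.32
position: [0.5688, -0.1317, 0.0948]
tool_rot: [3.141, -0.0, 1.134]
force: [-0.2, 0.1, -2.8]
grip_width: 0.0247
finger_force: 60.4
```

Bottom at about 0.065, 3 mm above the mouth. I press gently.

send_rows(plan="0 0 0.001 0 0 0 0.01;0 0 0.002 0 0 0 0.01;0 0 0.003 0 0 0 0.01;0 0 0.003 0 0 0 0.01;0 0 0.0035 0 0 0 0.01;0 0 0.0035 0 0 0 0.01")

```text
clock: 35.82
position: [0.5689, -0.1311, 0.0913]
tool_rot: [3.141, -0.0, 1.135]
force: [-2.1, 0.7, 5.8]
grip_width: 0.025
finger_force: 61.2
```

send_rows(plan="0 0 0.0003 0 0 0 0.01;0 0 0.0003 0 0 0 0.01;0 0 0.0003 0 0 0 0.01;0 0 0.0003 0 0 0 0.01;0 0 0.0003 0 0 0 0.01")

```text
clock: 36.23
position: [0.5689, -0.1311, 0.0912]
tool_rot: [3.141, -0.0, 1.135]
force: [-3.4, 1.8, 9.0]
grip_width: 0.0248
finger_force: 61.4
```

send_rows(plan="0 0 -0.01 0 0 0 0.01;0 0 -0.03 0 0 0 0.01;0 0 -0.06 0 0 0 0.01;0 0 -0.06 0 0 0 0.01;0 0 -0.06 0 0 0 0.01")

```text
clock: 36.65
position: [0.5694, -0.1314, 0.1523]
tool_rot: [3.139, -0.001, 1.135]
force: [-1.0, 0.1, -3.5]
grip_width: 0.0247
finger_force: 60.5
```

```bash
python3 - <<'E'
from h import *
s=observe();print(s["position"],s["tool_rot"],s["force"])
print(shift([.502,-.33,.15],65.1))
E
```

```text
[ 0.56941372 -0.13136329  0.15232705] [ 3.13867318e+00 -9.34734426e-04  1.13492588e+00] [-0.98788888  0.06493116 -3.46868941]
(array([-0.2085,  0.0227,  0.0022]), array([ 0.17, -0.05, -0.07]))
```

send_rows(plan="-0.2085 0.0227 0.002 0 0 0 0.01;-0.2085 0.0227 0.002 0 0 0 0.01;-0.2085 0.0227 0.002 0 0 0 0.01;-0.2085 0.0227 0.002 0 0 0 0.01;-0.2085 0.0227 0.002 0 0 0 0.01;-0.2085 0.0227 0.002 0 0 0 0.01;-0.2085 0.0227 0.002 0 0 0 0.01;-0.2085 0.0227 0.002 0 0 0 0.01;-0.2085 0.0227 0.002 0 0 0 0.01")

```text
clock: 37.4
position: [0.5016, -0.3283, 0.148]
tool_rot: [-3.141, -0.001, 1.137]
force: [-0.4, -0.2, -3.2]
grip_width: 0.0247
finger_force: 60.5
```

send_rows(plan="0 0 0.03 0 0 0 0.01;0 0 0.06 0 0 0 0.01;0 0 0.09 0 0 0 0.01;0 0 0.108 0 0 0 0.01;0 0 0.114 0 0 0 0.01;0 0 0.118 0 0 0 0.01;0 0 0.119 0 0 0 0.01;0 0 0.119 0 0 0 0.01")

```text
clock: 38.07
position: [0.5019, -0.3297, 0.0305]
tool_rot: [3.14, 0.0, 1.136]
force: [-0.3, 0.3, -2.9]
grip_width: 0.0247
finger_force: 60.4
```

send_rows(plan="0 0 0.001 0 0 0 0.01;0 0 0.001 0 0 0 0.01;0 0 0.001 0 0 0 0.01")

```text
clock: 38.32
position: [0.5018, -0.3301, 0.0295]
tool_rot: [3.14, 0.0, 1.135]
force: [1.0, 0.6, 7.0]
grip_width: 0.0247
finger_force: 60.9
```

send_rows(plan="0 0 0 0 0 0 0.05;0 0 0 0 0 0 0.05;0 0 0 0 0 0 0.05;0 0 0 0 0 0 0.05;0 0 -0.02 0 0 0 0.05;0 0 -0.05 0 0 0 0.05;0 0 -0.1 0 0 0 0.05;0 0 -0.15 0 0 0 0.05;0 0 -0.2 0 0 0 0.05;0 0 -0.22 0 0 0 0.05")

```text
clock: 39.15
position: [0.5007, -0.3296, 0.2473]
tool_rot: [-3.142, 0.0, 1.135]
force: [0.3, -1.3, -0.5]
grip_width: 0.05
finger_force: 0.0
```

send_rows(plan="-0.04 -0.06 -0.02 0 0 0 0.05;-0.04 -0.06 -0.02 0 0 0 0.05;-0.04 -0.06 -0.02 0 0 0 0.05;-0.04 -0.06 -0.02 0 0 0 0.05;-0.04 -0.06 -0.02 0 0 0 0.05")

```text
clock: 39.57
position: [0.4302, -0.3406, 0.2652]
tool_rot: [3.141, -0.0, 1.135]
force: [0.5, 0.5, 0.0]
grip_width: 0.0497
finger_force: 0.0
```

```bash
python3 - <<'E'
from h import *
w=snap("wrist"); s=observe(); print(s["position"],s["clock"])
print("pred go flange/tip",proj(w,[[.4147,-.2957,.042],[.4147,-.2957,.088]]).round(),"nogo",proj(w,[[.503,-.3304,.022],[.503,-.3304,.068]]).round())
for c in blobs(w,(0,0,205),(180,40,255),300): print(cv2.contourArea(c),cv2.boundingRect(c),np.round(cv2.minEnclosingCircle(c)[0]))
# slats: check the scene picture vs expected places
f=snap("scene")
a=np.radians(7.5); X=np.array([np.cos(a),np.sin(a)]);Y=np.array([-X[1],X[0]]); O=np.array([.5529,-.0150])
for x in (-.055,0,.055):
    for y in (-.055,-.03,0,.03,.052):
        p=O+x*X+y*Y; u=proj(f,[[*p,.036 if x else .012]])[0].round().astype(int); print(x,y,u,f["hsv"][u[1],u[0]],end=" | ")
    print()
# any slat-like wood outside the fixture
for c in blobs(snap("top"),(8,60,110),(30,200,255),200,(150,140,480,260)): print("top",np.mean(c[:,0],0).round(),cv2.contourArea(c))
E
```

```text
[ 0.43044795 -0.3403827   0.26489592] 39.6167
pred go flange/tip [[284. 128.]
 [279. 134.]] nogo [[374. 120.]
 [382. 125.]]
807.5 (595, 371, 45, 29) [619. 385.]
1592.0 (303, 335, 87, 44) [344. 357.]
4885.0 (442, 211, 187, 106) [532. 262.]
476.0 (368, 113, 26, 26) [380. 125.]
11269.5 (210, 82, 221, 128) [320. 120.]
-0.055 -0.055 [277 185] [ 23  57 247] | -0.055 -0.03 [286 186] [ 22  61 247] | -0.055 0 [296 187] [ 23  62 246] | -0.055 0.03 [307 189] [ 22  64 246] | -0.055 0.052 [315 190] [ 21  70 247] | 
0 -0.055 [274 206] [ 25  38 247] | 0 -0.03 [282 207] [ 26  37 247] | 0 0 [293 209] [ 25  37 247] | 0 0.03 [304 210] [ 25  35 247] | 0 0.052 [312 211] [ 22  52 246] | 
0.055 -0.055 [269 219] [ 23  62 247] | 0.055 -0.03 [278 221] [ 23  62 247] | 0.055 0 [289 222] [ 23  57 247] | 0.055 0.03 [300 224] [ 23  62 247] | 0.055 0.052 [308 225] [ 23  59 247] | 
top [335. 205.] 3242.0
top [376. 177.] 220.0
```

```bash
python3 - <<'E'
from h import *
w=snap("wrist")
for c in blobs(w,(0,0,240),(180,25,255),200,(210,80,430,215)): print(cv2.contourArea(c),cv2.boundingRect(c),np.round(cv2.minEnclosingCircle(c)[0]))
print(bot.job_done())
E
```

```text
300.5 (379, 145, 48, 18) [402. 148.]
6432.0 (228, 93, 157, 116) [306. 144.]
401.5 (214, 83, 48, 27) [238. 100.]
the job is handed in; nothing more can be done
None
```

I've handed in the job; no verdict came back. Both slats present are clamped in slots, the clutch slipped about 1.5 rad, the go gauge went fully home and came out, and the no-go stayed on the mouth under roughly 10 N. Both gauges are back on the mat; the last frames confirmed the slats and the no-go, but not clearly the go gauge, which was set down under control.

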